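Lever open the tube warmer

TASK

Draw the opener out of its sleeve, put it down flat and let go, then take it again by its handle. With its blade in the notch under the cover's tab, gently lever up the tube warmer's cover and swing it back until it stands open at least 60 degrees, touching the cover only with the opener. Then lay the opener flat on the rubber mat with its collar over the mat, leave the cover standing open, and do not disturb the other things on the bench.

Things in the scene. Friction and masses are not known exactly. Their poses are not given: they have to be found in the camera images.
- opener: Opener: thin-bladed pry tool, 205 mm, 90 g; x from handle to tip, z up when flat; origin under its collar's middle. Along x: black handle -118 to -13 mm (22 wide, 18 thick), aluminium collar -13 to 13 (16 wide, 18 thick), flat steel blade 13 to 87 (16 wide, 3 thick, at mid-height). Balances at -15 mm. Lies flat on handle and collar.
- opener_neck (a point): Middle of the opener's collar, half-way up (9 mm over its underside); axes as the opener.
- opener_handle (a point): Middle of the opener's handle, half-way up, 65.5 mm behind the collar's middle; axes as the opener.
- opener_tip (a point): Middle of the end of the blade, 87 mm ahead of the collar's middle; axes as the opener.
- sleeve_mouth (a point): Fixed roofed aluminium sleeve, 42 mm wide, 44 high, 121 long, inside 32 x 24, inner floor 16 mm over the bench; the opener's handle is stowed in it, lying flat; 8 mm of handle, collar and blade stand out. Point: middle of the open mouth, 25 mm over the bench; x points out of the mouth, the way to draw.
- slot (a point): Pry notch of the fixed tube warmer (black box 140 mm deep (x), 180 wide, 70 high): 40 mm wide, 12 high, in the top edge of the 6 mm front wall, right under the shut cover, open to the hollow inside, where nothing stands above 46 mm. Point: middle of the notch on the wall's outer face, 64 mm over the bench; x points into the box, z up.
- hinge (a point): Hinge line of the cover, in the middle of the warmer's top rear edge, 140 mm behind the front face, 70 mm over the bench; the line runs along y, axes as slot.
- tab (a point): Front end of the cover's tab, mid-thickness, 154 mm from the hinge; moves with the cover. The cover is a dark steel plate, 140 x 180 mm, 8 thick, 150 g, underside 70 mm over the bench when shut, with no handle; the tab, 36 mm wide, 8 thick, juts 14 mm out over the notch.
- cover (a joint): Angle of the cover: 0 shut, grows as the front edge rises, at most 1.75; 1.05 is 60 degrees. A stiff friction hinge: it stays where it is left; about 2 N at the front edge lifts it.
- mat_top (a point): Middle of the top of the fixed plain grey rubber mat, 220 (x) x 180 (y) mm, 3 mm thick.
- beaker: Bystander: clear glass beaker, 66 mm wide, 90 mm high; origin under its centre.
- bottle: Bystander: brown glass bottle, 60 mm wide, 150 mm high; origin under its centre.
- jar: Bystander: white jar with lid, 60 mm wide, 80 mm high; origin under its centre.
- dish: Bystander: flat clear round dish, 84 mm wide, 14 mm high; origin under its centre.
- rack: Bystander: blue rack of capped tubes, 70 x 150 mm, about 103 mm high; origin under its centre.
- scoop: Bystander: spoon with a wooden handle, 160 mm long (not the opener: its end is a round bowl); origin under its centre.
- tray: Bystander: empty white tray, 100 x 140 x 30 mm; origin under its centre.
There are look-alikes about, which are no part of the job. Of the things shaped like the opener, the black one is meant.

How it is judged:
On the way, in this order (a step that is already met when the one before it is completed fails the run):
1. the opener lies flat, let go, out of its sleeve (angle between opener's own z axis and vertical below 0.12 rad and linear speed of opener below 0.02 m/s and contact force between opener and the arm below 0.05 N and contact force between opener and the fingers below 0.05 N and horizontal distance between opener_handle and sleeve_mouth above 0.03 m and x of opener_handle in the frame of sleeve_mouth above -0.03 m and height (world z) of opener_neck below 0.022 m and value of joint cover below 0.03 rad), for 0.2 s.
2. the opener, held by its handle, lifts the cover (at least 0.15 rad) with its blade (value of joint cover above 0.15 rad and contact force between opener and cover above 0.1 N and contact force between opener and the fingers above 1 N and x of the grasp point in the frame of opener_neck below -0.016 m and distance between the grasp point and opener_handle below 0.08 m), for 0.05 s.
3. the cover is open at least 60 degrees (value of joint cover above 1.04 rad), for 0.2 s.
At the end, for the whole second after the job is handed in: The cover stands open at least 60 degrees (1.04 rad), and the opener lies flat (within 0.12 rad), at rest and let go, with the middle of its collar over the rubber mat (value of joint cover above 1.04 rad and height (world z) of opener_neck below 0.022 m and x of opener_neck in the frame of mat_top between -0.112 and 0.112 m and y of opener_neck in the frame of mat_top between -0.092 and 0.092 m and angle between opener's own z axis and vertical below 0.12 rad and linear speed of opener below 0.02 m/s and contact force between opener and the arm below 0.05 N and contact force between opener and the fingers below 0.05 N); the robot touches nothing.
It fails at once if the robot itself touches the cover (over 1 N) (contact force between cover and the fingers above 1 N or contact force between cover and the arm above 1 N).
It fails at once if the opener is jammed against the cover with more than 30 N (contact force between opener and cover above 30 N).
It fails at once if a bystander is moved by more than 30 mm (distance of any of beaker, bottle, jar, dish, rack, scoop, tray from where it was at the start of the episode above 0.03 m).
It fails at once if a standing bystander is knocked over (angle between any of beaker, bottle, jar, rack's own z axis and vertical above 0.5 rad).
It also fails if it takes over 67 s, if anything falls off the work surface, if the arm or the gripper's body presses on something with over 40 N, if the wrist force passes 120 N, or if a joint passes its speed limit or range.

ROBOT

A 7-joint arm with a two-finger parallel gripper is mounted at the origin on the work surface. World frame = base frame: x ahead of the robot, y to its left, z up, the work surface at z = 0. Lengths are in m, angles in rad, forces in N, time in s.
With the tool pointing down it reaches from about 0.4 to 0.85 m from the base axis. Payload 10.4 kg.
Tool frame: the origin (TCP) lies on the centre line of the jaws, within the pads' length; the fingertips stand 11 mm ahead of it and the grasp point (between the pads) lies 8 mm behind it; z points along the fingers, y is the line along which they close (so a half turn about z gives the same grasp; the last joint's range is limited). The gripper opens to 87 mm and grips with 3 to 60 N. Pads are 19 mm wide; open, the fingers measure 117 mm over their backs; the gripper's body (75 mm by 190 mm) begins 51 mm behind the grasp point.
Start: joints at [-1.189, 0.332, -0.065, 1.46, 0.022, 1.35, -0.088], TCP at [0.246, 0.575, 0.234] pointing down, gripper open.
Joint ranges: [-2.6, 2.6], [-0.5, 2.12], [-1.47, 1.34], [0.16, 2.42], [-1.27, 4.41], [0.06, 2.06], [-2.6, 2.6]. Speed limits (rad/s): [2.22, 2.22, 2.79, 2.79, 3.14, 3.14, 3.14].

INTERFACE

Orientations are given as a unit quaternion [x, y, z, w].
In Python, from bench import r gives the robot as it stands.
- The arm moves only by the shell command python3 -m pendant 'ROWS' [OPENING] [FORCE]. ROWS is JSON, a list of rows, each a list of 4 numbers: the shift along the tool's x, y, z in m, then the turn about the tool's z in rad. A call has 1 to 8 rows; each row shifts and turns the commanded pose from where the row before left it, along the tool's axes as they then stand; what a row does not reach is not made up. A row lasts 1/12 s, in which the tool goes at most 41.7 mm and 7.16 degrees, less where a joint would pass 70% of its speed; a pose out of reach is approached as far as the arm can. A call with a gripper value outside its range is refused whole. OPENING is the opening, from 0 (shut) to 1 (fully open), set as the call begins (- or left out, the last holds). The fingers move at their own pace and stop on an object; FORCE is the grip in N (left out, the last holds). Time passes only in rows, so rows that do not move let the fingers close. It gives the time, the measured TCP pose, the force, the opening and the grip force at its end, in the units of the state.
- r.read_state(): the state, without advancing time (a new reading comes with each control period).
- r.camera(name): name is "scene" or "top" or "wrist"; returns a dict with "img" (400x640x3 uint8, red, green, blue), "camera_matrix" (3x3 intrinsics, pixels), "dist_coeffs" ([k1, k2, p1, p2, k3] as OpenCV has them; the pictures are not rectified), "xyz" and "attitude" of the camera in the world. Camera axes: x right, y down, z forward; pixel columns grow to the right and rows downward; lengths in m; the calibration is good to about 2 mm. A picture is of the moment at which its call begins. There is no depth.
- r.close_job(): hands the job in; it is judged then, once.
Trained networks look in the newest picture that a camera, given by its name, has taken for a name from the list of things; names that differ only in an ending like _2 or _b are one class to them, and where a whole thing is asked for, a point or a joint stands for the part that bears it (a point fixed in the world has none). Each returns a list of dicts, best first, with "score" (0 to 1); they miss things now and then, are a little off and sometimes report something else, mostly with a low value. They report only what shows in the picture. A call takes as long as a camera call. They do not tell look-alikes from the thing itself.
- r.outline_of(thing, camera): "mask" (400x640 bool, what is visible of it) and "bbox" ([centre column, centre row, width, height] in pixels, round what is visible of it).
The state is a dict: "time": time; "joint_positions": joint angles; "joint_vel": joint speeds; "joint_torque": joint torques, N m; "ee_pos": TCP position; "eef_rot": TCP orientation; "ft_force": force on the tool from outside, world axes, zero at the start; "torque": the same for the moment, N m; "width": finger opening in m; "grip_force": force on a finger pad.
Only numpy, scipy, OpenCV 4.12 (cv2) and the standard library are available. Lean on these libraries where they do the work, as an engineer would, in place of code of your own. Each camera call takes 0.05 s, during which the arm holds its last target. There are 200 camera calls.

## Working session

There is one attempt and no reset: what is moved stays moved. The work goes in short steps, Python scripts to look and compute and a shell command to move; the robot and the scene stay as the last step left them, time stands still between calls to the robot, and variables do not carry over. Pictures are saved under pics/ and viewed, at most 10 in all, crops included, and the job is handed in when it is done.

```bash
mkdir -p pics; ls; cat > h.py <<'E'
import numpy as np, cv2
from scipy.spatial.transform import Rotation as R
from bench import r
def cam(n): return r.camera(n)
def ray(c,px):
    p=cv2.undistortPoints(np.array(px,float).reshape(-1,1,2),np.array(c["camera_matrix"]),np.array(c["dist_coeffs"])).reshape(-1,2)
    d=np.c_[p,np.ones(len(p))]; a=np.array(c["attitude"],float)
    M=R.from_quat(a).as_matrix() if a.size==4 else a.reshape(3,3)
    return np.array(c["xyz"]),d@M.T
def at(c,px,z):
    o,d=ray(c,px); return o+d*((z-o[2])/d[:,2])[:,None]
def proj(c,P):
    a=np.array(c["attitude"],float)
    M=R.from_quat(a).as_matrix() if a.size==4 else a.reshape(3,3)
    q=(np.atleast_2d(P)-np.array(c["xyz"]))@M
    return cv2.projectPoints(q,np.zeros(3),np.zeros(3),np.array(c["camera_matrix"]),np.array(c["dist_coeffs"]))[0].reshape(-1,2)
E
python3 - <<'E'
from h import *
np.set_printoptions(precision=3,suppress=True)
s=r.read_state(); print(s)
for n in["top","scene"]:
    c=cam(n); cv2.imwrite(f"pics/{n}0.png",c["img"][:,:,::-1]); print(n,c["xyz"],c["attitude"],c["camera_matrix"],c["dist_coeffs"])
    for t in["opener","sleeve_mouth","slot","cover","mat_top","beaker","bottle","jar","dish","rack","scoop","tray"]:
        try:
            for o in r.outline_of(t,n)[:4]: print(t,round(o["score"],2),np.round(o["bbox"]))
        except Exception as e: print(t,e)
E
```

```text
pics
{'time': 0.0, 'joint_positions': array([-1.189,  0.333, -0.065,  1.461,  0.022,  1.35 , -0.089]), 'joint_vel': array([ 0.   , -0.001, -0.   , -0.   ,  0.001, -0.   , -0.001]), 'joint_torque': array([ -0.   , -62.326,   0.024, -38.989,  -0.061,   0.04 ,   0.   ]), 'ee_pos': array([0.246, 0.574, 0.233]), 'eef_rot': array([ 0.201,  0.98 , -0.001, -0.   ]), 'ft_force': array([-0.335, -0.062, -0.011]), 'torque': array([ 0.027, -0.049,  0.047]), 'grip_force': 0.0, 'width': 0.08703086852259011}
top [0.413 0.027 1.163] [ 0.715 -0.699  0.018 -0.024] [[403.27    0.    314.836]
 [  0.    403.27  196.619]
 [  0.      0.      1.   ]] [0.033 0.    0.    0.    0.   ]
opener 0.59 [437. 211.  28.  34.]
opener 0.58 [441. 312.  69.  37.]
sleeve_mouth 0.96 [462. 243.  44.  44.]
slot 0.73 [270. 147.  74.  56.]
cover 0.86 [269. 144.  68.  57.]
cover 0.46 [360. 199.  68.  81.]
mat_top 0.77 [362. 202.  72.  85.]
mat_top 0.66 [485. 166.  60.  41.]
mat_top 0.48 [438. 209.  29.  28.]
beaker 0.55 [342.  88.  22.  31.]
beaker 0.53 [362. 199.  70.  85.]
bottle 0.95 [387. 100.  26.  33.]
bottle 0.2 [269. 142.
[... 300 characters left out ...]
03  0.42  -0.199 -0.374] [[415.739   0.    320.838]
 [  0.    415.739 200.07 ]
 [  0.      0.      1.   ]] [0.021 0.    0.    0.    0.   ]
opener 0.81 [195. 205.  61.  11.]
opener 0.61 [233. 246.  36.  18.]
sleeve_mouth 0.81 [200. 240.  40.  23.]
slot 0.58 [382. 216.  65.  58.]
cover 0.64 [384. 211.  71.  45.]
cover 0.63 [323. 279.  21.  46.]
mat_top 0.87 [295. 231.  77.  60.]
beaker 0.56 [369. 271.  21.  40.]
bottle 0.85 [321. 280.  25.  48.]
jar 0.77 [267. 301.  23.  31.]
jar 0.59 [233. 247.  36.  15.]
dish 0.74 [232. 248.  28.  15.]
dish 0.5 [317. 196.  18.  15.]
rack 0.73 [437. 176.  34.  45.]
rack 0.36 [386. 211.  64.  43.]
tray 0.62 [208. 301.  65.  54.]
tray 0.25 [323. 280.  23.  45.]
```

```bash
python3 - <<'E'
import cv2
a=cv2.imread("pics/top0.png")[60:350,110:560]; cv2.imwrite("pics/top0c.png",cv2.resize(a,None,fx=1.77,fy=1.77,interpolation=3))
a=cv2.imread("pics/scene0.png")[150:350,150:470]; cv2.imwrite("pics/scene0c.png",cv2.resize(a,None,fx=2.5,fy=2.5,interpolation=3))
E
```

```text
(no output)
```

View pics/top0c.png

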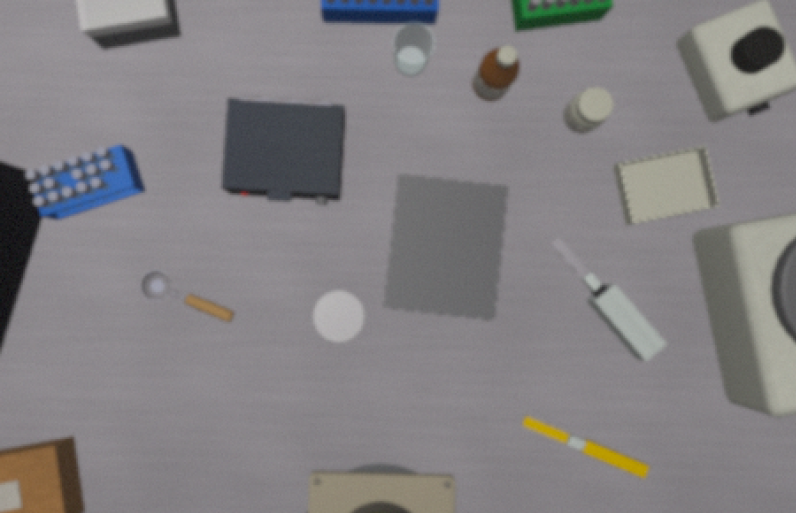

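View pics/scene0c.png

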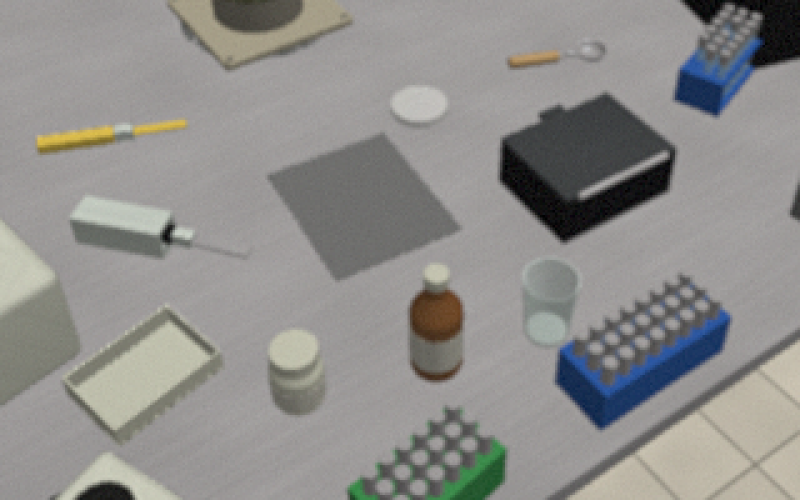

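The top crop (scale 1.77, offset 110,60) shows two things shaped like the opener. One is yellow and lies free, from crop (525,420) to (648,473). The other is in the grey sleeve at about (600,285), with its blade pointing to (556,240). The second fits, since it is stowed in the sleeve and a bit of black handle shows at the mouth. The warmer's tab is at about (279,196), facing the robot. The mat is at (447,247).

```bash
python3 - <<'E'
from h import *
np.set_printoptions(precision=4,suppress=True)
c=cam("top")
f=lambda p:np.array(p)/1.77+[110,60]
print("sleeve top corners",at(c,f([(590,299),(613,284),(665,344),(646,360)]),.044))
print("neck",at(c,f([(594,284)]),.025),"tip",at(c,f([(556,240)]),.025))
print("warmer tab/corners",at(c,f([(279,198),(224,191),(340,199),(344,106),(229,99)]),.078))
print("mat",at(c,f([(398,175),(508,186),(495,320),(385,306)]),.003))
print("objs",at(c,f([(187,297),(340,316),(446,480),(310,480)]),.01))
for t,z in[("sleeve_mouth",.03),("slot",.06),("mat_top",.003)]:
    o=r.outline_of(t,"top")[0]; cn=max(cv2.findContours(o["mask"].astype(np.uint8),0,2)[0],key=cv2.contourArea)
    b=cv2.boxPoints(cv2.minAreaRect(cn)); print(t,at(c,b,z)[:,:2].tolist())
s=r.read_state();M=R.from_quat(s["eef_rot"]).as_matrix();print(M)
w=cam("wrist");print(w["xyz"]-s["ee_pos"],R.from_quat(w["attitude"]).as_matrix(),w["camera_matrix"])
img=c["img"][195:285,415:505];cv2.imwrite("pics/slv.png",cv2.resize(img[:,:,::-1],None,fx=6,fy=6,interpolation=3))
E
```

```text
sleeve top corners [[ 0.3981 -0.3181  0.044 ]
 [ 0.4222 -0.3535  0.044 ]
 [ 0.3317 -0.4327  0.044 ]
 [ 0.3065 -0.4037  0.044 ]]
neck [[ 0.4217 -0.3302  0.025 ]] tip [[ 0.4902 -0.2701  0.025 ]]
warmer tab/corners [[0.5418 0.1662 0.078 ]
 [0.5507 0.2507 0.078 ]
 [0.5422 0.0729 0.078 ]
 [0.6862 0.0702 0.078 ]
 [0.6933 0.2476 0.078 ]]
mat [[ 0.5927 -0.0179  0.003 ]
 [ 0.5782 -0.1975  0.003 ]
 [ 0.3602 -0.1788  0.003 ]
 [ 0.3786 -0.001   0.003 ]]
objs [[ 0.3863  0.3184  0.01  ]
 [ 0.3612  0.0712  0.01  ]
 [ 0.1076 -0.1026  0.01  ]
 [ 0.1022  0.1123  0.01  ]]
sleeve_mouth [[0.3975907883215794, -0.31558784448051064], [0.4316763769792724, -0.35395470679694396], [0.3320509542603904, -0.44013787966040574], [0.2983403460132126, -0.4020171262973429]]
slot [[0.5429480766999255, 0.26147498901053984], [0.707384061121834, 0.25472073402080864], [0.6973499209091254, 0.06648121168130265], [0.5331230408219387, 0.07465153574687594]]
mat_top [[0.37531531659728384, 0.0034338839975603594], [0.5954686172864211, -0.015240264463884705], [0.5800151638869432, -0.19550967770776118], [0.3607721298684826, -0.1749203961546948]]
[[-0.9192  0.3938  0.    ]
 [ 0.3938  0.9192  0.0001]
 [-0.      0.0001 -1.    ]]
[-0.0596  0.0264  0.1517] [[ 0.3944  0.8919  0.2211]
 [ 0.9189 -0.3828 -0.095 ]
 [-0.0001  0.2406 -0.9706]] [[302.7349   0.     314.49  ]
 [  0.     302.7349 198.973 ]
 [  0.       0.       1.    ]]
```

View pics/slv.png

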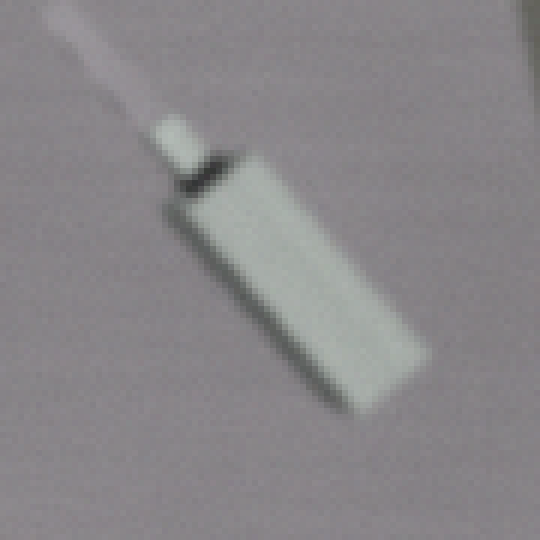

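The crop shows the black handle stub at about (205,175), then the collar and the blade, so this is the one meant. The yellow one is not. I'm moving over toward it, passing mid-bench.

```bash
python3 -m pendant '[[-0.0285,-0.0277,0,0],[-0.0285,-0.0277,0,0],[-0.0285,-0.0277,0,0],[-0.0285,-0.0277,0,0],[-0.0285,-0.0277,0,0],[-0.0285,-0.0277,0,0],[-0.0285,-0.0277,0,0],[-0.0285,-0.0277,0,0]]' 1 40; python3 -m pendant '[[-0.0285,-0.0277,0,0],[-0.0285,-0.0277,0,0],[-0.0285,-0.0277,0,0],[-0.0285,-0.0277,0,0],[0,0,0,0.12],[0,0,0,0.12],[0,0,0,0.12],[0,0,0,0.12]]'; python3 -m pendant '[[0,0,0,0.12],[0,0,0,0.12],[0,0,0,0.12],[0,0,0,0.12],[0,0,0,0.12],[0,0,0,0.12],[0,0,0,0.12],[0,0,0,0.12]]'
cat >> h.py <<'E'
def go(x,y,az):
    "TCP to world x,y with tool +x at azimuth az (deg)"
    s=r.read_state();M=R.from_quat(s["eef_rot"]).as_matrix();a=np.degrees(np.arctan2(M[1,0],M[0,0]))
    d=np.array([x,y,s["ee_pos"][2]])-s["ee_pos"]
    t=-((az-a+180)%360-180); print("pos",s["ee_pos"].round(4),"az",round(a,2),"q",np.round(s["joint_positions"],2),"tool shift now",(M.T@d).round(4),"turn",round(np.radians(t),4))
    b=np.radians(az);N=np.array([[np.cos(b),np.sin(b),0],[np.sin(b),-np.cos(b),0],[0,0,-1]])
    print("shift after turn",(N.T@d).round(4),"t",s["time"])
E
python3 -c "
from h import *
go(.423,-.327,41.5)"
```

```text
time: 2.22
ee_pos: [0.3688, 0.2792, 0.2338]
eef_rot: [0.201, 0.98, 0.0, 0.0]
ft_force: [0.5, 0.4, 1.5]
width: 0.0872
grip_force: 0.0
time: 2.88
ee_pos: [0.4297, 0.1341, 0.2337]
eef_rot: [0.431, 0.902, 0.0, 0.0]
ft_force: [-0.5, -0.8, -0.2]
width: 0.087
grip_force: 0.0
time: 3.55
ee_pos: [0.4296, 0.1343, 0.2337]
eef_rot: [0.799, 0.602, 0.0, -0.0]
ft_force: [-0.3, 0.0, -0.4]
width: 0.0875
grip_force: 0.0
pos [0.4296 0.1343 0.2337] az 73.96 q [-0.66 -0.07  0.25  1.91  0.02  1.3  -0.7 ] tool shift now [-4.452e-01  1.211e-01 -1.000e-04] turn 0.5665
shift after turn [-0.3106  0.3411  0.    ] t 3.55
```

```bash
python3 -m pendant '[[0,0,0,0.113],[0,0,0,0.113],[0,0,0,0.113],[0,0,0,0.113],[0,0,0,0.113],[-0.0259,0.0284,0,0],[-0.0259,0.0284,0,0],[-0.0259,0.0284,0,0]]'; python3 -m pendant '[[-0.0259,0.0284,0,0],[-0.0259,0.0284,0,0],[-0.0259,0.0284,0,0],[-0.0259,0.0284,0,0],[-0.0259,0.0284,0,0],[-0.0259,0.0284,0,0],[-0.0259,0.0284,0,0],[-0.0259,0.0284,0,0]]'; python3 -m pendant '[[-0.0259,0.0284,0,0],[0,0,0,0],[0,0,0,0]]'
python3 -c "
from h import *
go(.423,-.327,41.5)
c=cam('wrist');cv2.imwrite('pics/w1.png',c['img'][:,:,::-1])
np.savez('w1.npz',**{k:np.array(v) for k,v in c.items()})
print(proj(c,[(.423,-.327,.025),(.49,-.27,.025)]))
for t in ['opener','sleeve_mouth']:
  for o in r.outline_of(t,'wrist'):print(t,o['score'],np.round(o['bbox']))
"
```

```text
time: 4.22
ee_pos: [0.4285, 0.0178, 0.2336]
eef_rot: [0.934, 0.358, 0.0, -0.0]
ft_force: [0.7, 1.2, 0.5]
width: 0.087
grip_force: 0.0
time: 4.88
ee_pos: [0.4261, -0.2904, 0.234]
eef_rot: [0.934, 0.358, 0.001, 0.0]
ft_force: [1.1, 0.3, -0.1]
width: 0.087
grip_force: 0.0
time: 5.13
ee_pos: [0.4251, -0.329, 0.2332]
eef_rot: [0.935, 0.356, -0.001, 0.0]
ft_force: [-0.3, 1.2, -0.9]
width: 0.087
grip_force: 0.0
pos [ 0.4251 -0.329   0.2332] az 41.69 q [-0.16  0.16  0.83  1.73 -0.12  1.3  -0.16] tool shift now [-0.0003 -0.0029  0.    ] turn 0.0033
shift after turn [-0.0003 -0.0029  0.    ] t 5.1333
[[312.25077257 180.19034365]
 [313.82188675 104.01905255]]
opener 0.92 [316. 149.  24.  94.]
sleeve_mouth 0.29 [315. 149.  21.  93.]
```

View pics/w1.png

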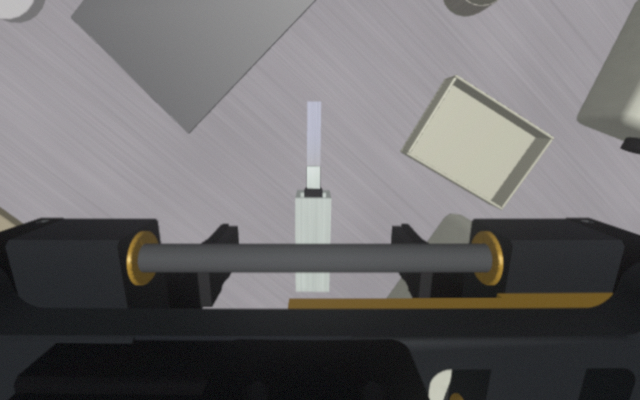

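The wrist picture shows the blade tip at (314,101), the collar at rows 166-189 near column 313.5, and the sleeve mouth at row 193. The opener lines up with the tool.

```bash
python3 -c "
from h import *
z=np.load('w1.npz');c={k:z[k] for k in z}
t=at(c,[(314,101.5)],.0265)[0];k=at(c,[(313.5,166.5),(313.5,188.5)],.034)
print(t,k,k.mean(0)); d=t-k.mean(0);print(np.degrees(np.arctan2(d[1],d[0])),np.hypot(*d[:2]))
n=k.mean(0)[:2]
go(n[0],n[1],41.5)"
```

```text
[ 0.49210902 -0.26840013  0.0265    ] [[ 0.43736247 -0.316302    0.034     ]
 [ 0.41780289 -0.33367326  0.034     ]] [ 0.42758268 -0.32498763  0.034     ]
41.24970458247157 0.08582420255631892
pos [ 0.4265 -0.3257  0.2335] az 42.02 q [-0.17  0.16  0.82  1.73 -0.12  1.3  -0.16] tool shift now [0.0013 0.0002 0.    ] turn 0.0091
shift after turn [0.0013 0.0002 0.    ] t 5.2833
```

```bash
python3 -m pendant '[[0.001,0,0.04,0.009],[0,0,0.04,0],[0,0,0.04,0],[0,0,0.04,0],[0,0,0.03,0],[0,0,0.015,0],[0,0,0.01,0],[0,0,0,0]]'; python3 -m pendant '[[0,0,0,0],[0,0,0,0],[0,0,0,0],[0,0,0,0],[0,0,0,0],[0,0,0,0]]' 0 40; python3 -m pendant '[[0.012,0,0,0],[0.02,0,0,0],[0.02,0,0,0],[0.02,0,0,0],[0.02,0,0,0],[0.02,0,0,0],[0.02,0,0,0],[0,0,0,0]]'
```

```text
time: 5.95
ee_pos: [0.4266, -0.3245, 0.0172]
eef_rot: [0.935, 0.354, -0.001, -0.001]
ft_force: [0.3, 0.1, -0.6]
width: 0.0868
grip_force: 0.0
time: 6.45
ee_pos: [0.4271, -0.3263, 0.0189]
eef_rot: [0.935, 0.354, 0.0, 0.0]
ft_force: [-0.2, -0.3, -0.8]
width: 0.0556
grip_force: 0.0
time: 7.12
ee_pos: [0.5298, -0.2341, 0.0183]
eef_rot: [0.934, 0.356, 0.001, -0.001]
ft_force: [0.6, 1.4, -0.1]
width: 0.0034
grip_force: 0.0
```

The fingers close slowly, so they missed the collar. I'll open, go back up and look again.

```bash
python3 -m pendant '[[0,0,-0.04,0],[0,0,-0.04,0],[0,0,-0.04,0],[0,0,-0.04,0],[-0.04,0,-0.04,0],[-0.04,0,-0.016,0],[-0.04,0,0,0],[-0.012,0,0,0]]' 1; python3 -m pendant '[[0,0,0,0],[0,0,0,0],[0,0,0,0],[0,0,0,0]]'
python3 -c "
from h import *
c=cam('wrist');cv2.imwrite('pics/w2.png',cv2.resize(c['img'][60:300,200:440,::-1],None,fx=2.4,fy=2.4))
np.savez('w2.npz',**{k:np.array(v) for k,v in c.items()});print(r.read_state()['width'])
n=(.4276,-.325)
go(n[0],n[1],41.5)"
```

```text
time: 7.78
ee_pos: [0.4315, -0.323, 0.225]
eef_rot: [0.937, 0.35, 0.001, 0.001]
ft_force: [-0.8, -0.3, -1.4]
width: 0.0492
grip_force: 0.0
time: 8.12
ee_pos: [0.4367, -0.3172, 0.2231]
eef_rot: [0.935, 0.355, -0.0, -0.0]
ft_force: [-0.2, 0.8, 0.3]
width: 0.0759
grip_force: 0.0
0.07940840097590024
pos [ 0.4366 -0.3173  0.2231] az 41.53 q [-0.21  0.18  0.86  1.74 -0.14  1.28 -0.17] tool shift now [-0.0119 -0.0003  0.    ] turn 0.0005
shift after turn [-0.0119 -0.0002  0.    ] t 8.1667
```

View pics/w2.png

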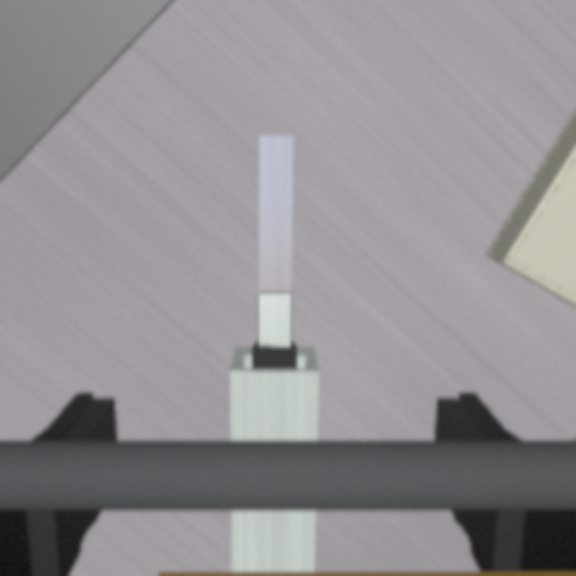

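The opener is still stowed: its collar is at crop rows 293-346, column 275. I'll retry, with enough rows for the fingers to close.

```bash
python3 -c "
from h import *
z=np.load('w2.npz');c={k:z[k] for k in z}
print(at(c,[(314.6,182.1),(314.6,204.2)],.034).mean(0))"
python3 -m pendant '[[-0.012,0,0.04,0],[0,0,0.04,0],[0,0,0.04,0],[0,0,0.04,0],[0,0,0.03,0],[0,0,0.015,0],[0,0,0,0],[0,0,0,0]]' 1; python3 -c "
from h import *
go(.4276,-.325,41.5)"
```

```text
[ 0.42785773 -0.3247867   0.034     ]
time: 8.83
ee_pos: [0.4267, -0.326, 0.0182]
eef_rot: [0.935, 0.354, -0.001, -0.0]
ft_force: [-0.5, 0.0, 0.9]
width: 0.0869
grip_force: 0.0
pos [ 0.4267 -0.326   0.0182] az 41.45 q [-0.06  0.46  0.74  1.94 -0.4   0.89  0.04] tool shift now [ 0.0013 -0.0002 -0.    ] turn -0.0008
shift after turn [ 0.0013 -0.0002  0.    ] t 8.8333
```

```bash
python3 -m pendant '[[0.001,0,0,0],[0,0,0,0],[0,0,0,0],[0,0,0,0],[0,0,0,0],[0,0,0,0],[0,0,0,0],[0,0,0,0]]' 0 40;  python3 -m pendant '[[0,0,0,0],[0,0,0,0],[0,0,0,0],[0,0,0,0],[0,0,0,0],[0,0,0,0],[0,0,0,0],[0,0,0,0]]'
```

```text
time: 9.5
ee_pos: [0.4275, -0.3257, 0.0186]
eef_rot: [0.935, 0.354, 0.0, -0.0]
ft_force: [0.1, 0.1, 0.4]
width: 0.0419
grip_force: 0.0
time: 10.17
ee_pos: [0.4275, -0.3257, 0.0185]
eef_rot: [0.935, 0.354, -0.0, -0.0]
ft_force: [0.0, -0.3, 0.2]
width: 0.0158
grip_force: 40.0
```

The collar is gripped, but this low the fingertips would meet the bench before the opener did. I'll regrip 12 mm higher.

```bash
python3 -m pendant '[[0,0,0,0],[0,0,0,0],[0,0,0,0],[0,0,-0.006,0],[0,0,-0.006,0],[0,0,0,0]]' 0.35 40;  python3 -m pendant '[[0,0,0,0],[0,0,0,0],[0,0,0,0],[0,0,0,0],[0,0,0,0],[0,0,0,0],[0,0,0,0]]' 0 40; python3 -m pendant '[[0,0,-0.002,0],[0.01,0,0,0],[0.015,0,0,0],[0.02,0,0,0],[0.02,0,0,0],[0.02,0,0,0],[0.02,0,0,0],[0.02,0,0,0]]'
```

```text
time: 10.67
ee_pos: [0.4281, -0.3262, 0.0319]
eef_rot: [0.935, 0.353, 0.001, 0.001]
ft_force: [0.5, -0.6, 0.9]
width: 0.0303
grip_force: 0.0
time: 11.25
ee_pos: [0.4274, -0.3256, 0.0304]
eef_rot: [0.935, 0.354, -0.0, -0.0]
ft_force: [-0.1, 0.5, 0.1]
width: 0.0155
grip_force: 40.0
time: 11.92
ee_pos: [0.5223, -0.2415, 0.0324]
eef_rot: [0.935, 0.354, -0.0, -0.0]
ft_force: [-0.6, 0.3, -1.6]
width: 0.0157
grip_force: 40.0
```

```bash
python3 -c "
from h import *
c=cam('top');cv2.imwrite('pics/t2.png',cv2.resize(c['img'][150:290,380:500,::-1],None,fx=4,fy=4,interpolation=3));print(r.read_state()['grip_force'])"
```

```text
39.99592959880829
```

```bash
python3 -m pendant '[[0,0,0.008,0],[0,0,0.006,0],[0,0,0.003,0],[0,0,0,0],[0,0,0,0]]'; python3 -m pendant '[[0,0,0,0],[0,0,0,0],[0,0,0,0],[0,0,0,0],[0,0,0,0],[0,0,0,0],[0,0,0,0]]' 0.45
python3 -c "
from h import *
c=cam('wrist');cv2.imwrite('pics/w3.png',c['img'][:300,:,::-1]);s=r.read_state();print(s['joint_positions'],s['width'],s['grip_force'])
np.savez('w3.npz',**{k:np.array(v) for k,v in c.items()})"
```

```text
time: 12.38
ee_pos: [0.5208, -0.243, 0.0157]
eef_rot: [0.936, 0.353, 0.0, -0.001]
ft_force: [-1.6, 5.2, 7.5]
width: 0.0158
grip_force: 40.0
time: 12.97
ee_pos: [0.5212, -0.2431, 0.0155]
eef_rot: [0.935, 0.354, -0.0, -0.0]
ft_force: [0.8, 0.1, -0.0]
width: 0.0387
grip_force: 0.0
[-0.20558718  0.5347015   0.6994638   1.83771377 -0.42388753  0.92353863
 -0.161273  ] 0.03888967284673927 0.0
```

View pics/w3.png

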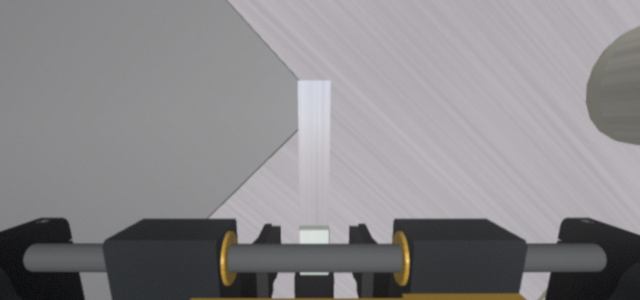

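The opener lies flat and released: its tip is at (314,80) and its collar at (314,227-275) between the open fingers. Next I slide back to the front of the handle and grip hard.

```bash
python3 -m pendant '[[0,0,0,0],[0,0,0,0],[0,0,0,0],[-0.01,0,0,0],[-0.01,0,0,0],[-0.009,0,0.002,0],[0,0,0,0],[0,0,0,0]]';  python3 -m pendant '[[0,0,0,0],[0,0,0,0],[0,0,0,0],[0,0,0,0],[0,0,0,0],[0,0,0,0],[0,0,0,0]]' 0 60; python3 -m pendant '[[0,0,-0.02,0],[0,0,-0.04,0],[0,0,-0.04,0],[0,0,-0.04,0],[0,0,0,0]]'
python3 -c "
from h import *
s=r.read_state();print(s['joint_positions'])
go(.42,.16,-3)
c=cam('wrist');np.savez('w4.npz',**{k:np.array(v) for k,v in c.items()})
P=at(c,[(314,80),(314,240)],.13)
for o in r.outline_of('opener','wrist')[:1]:
  print(o['score'],o['bbox'])
"
```

```text
time: 13.68
ee_pos: [0.4986, -0.2629, 0.0135]
eef_rot: [0.936, 0.353, -0.0, -0.0]
ft_force: [-0.1, 0.6, -0.7]
width: 0.0391
grip_force: 0.0
time: 14.27
ee_pos: [0.4996, -0.262, 0.0135]
eef_rot: [0.935, 0.354, 0.0, -0.0]
ft_force: [-0.6, 0.9, 0.1]
width: 0.0217
grip_force: 60.0
time: 14.68
ee_pos: [0.5023, -0.2644, 0.1608]
eef_rot: [0.936, 0.353, 0.004, 0.003]
ft_force: [1.0, -0.9, -0.8]
width: 0.0215
grip_force: 60.0
[-0.28030175  0.31857884  0.82337108  1.75536148 -0.25499972  1.16786128
 -0.23220008]
pos [ 0.5023 -0.2644  0.1608] az 41.35 q [-0.28  0.32  0.82  1.76 -0.25  1.17 -0.23] tool shift now [ 0.2187 -0.3729 -0.0019] turn 0.7741
shift after turn [-0.1044 -0.4195  0.    ] t 14.6833
0.58 [317.5, 156.9, 44.6, 283.4]
```

```bash
python3 -m pendant '[[-0.03,0,0,0],[-0.03,0,0,0],[-0.03,0,0,0.11],[0,0,0,0.11],[0,0,0,0.11],[0,0,0,0.11],[0,0,0,0.11],[0,0,0,0.11]]'; python3 -m pendant '[[0,0,0,0.114],[-0.0054,-0.0372,0,0],[-0.0054,-0.0372,0,0],[-0.0054,-0.0372,0,0],[-0.0054,-0.0372,0,0],[-0.0054,-0.0372,0,0],[-0.0054,-0.0372,0,0],[-0.0054,-0.0372,0,0]]';python3 -m pendant '[[-0.0054,-0.0372,0,0],[-0.0054,-0.0372,0,0],[-0.0054,-0.0372,0,0],[-0.0054,-0.0372,0,0],[-0.0054,-0.0372,0,0],[-0.0054,-0.0372,0,0],[0,0,0,0],[0,0,0,0]]'
python3 -c "
from h import *
go(.39,.163,-2.5)
c=cam('wrist');np.savez('w5.npz',**{k:np.array(v) for k,v in c.items()});cv2.imwrite('pics/w5.png',c['img'][:300,:,::-1])
for t in ['tab','opener','slot']:
 for o in r.outline_of(t,'wrist')[:1]: print(t,o['score'],o['bbox'])
"
```

```text
time: 15.45
ee_pos: [0.4311, -0.3212, 0.1521]
eef_rot: [1.0, 0.029, -0.001, -0.0]
ft_force: [0.1, -0.8, -1.2]
width: 0.0214
grip_force: 60.0
time: 16.12
ee_pos: [0.4062, -0.0576, 0.1528]
eef_rot: [1.0, -0.025, -0.0, -0.0]
ft_force: [1.1, -0.2, -0.7]
width: 0.021
grip_force: 60.0
time: 16.78
ee_pos: [0.3854, 0.166, 0.1522]
eef_rot: [1.0, -0.024, -0.001, 0.001]
ft_force: [1.1, -0.6, -0.7]
width: 0.0214
grip_force: 60.0
pos [0.3854 0.166  0.1522] az -2.7 q [-1.02 -0.09  0.49  2.09  0.05  1.13 -2.17] tool shift now [ 0.0048  0.0028 -0.    ] turn -0.0035
shift after turn [0.0048 0.0028 0.    ] t 16.7833
tab 0.45 [318.8, 156.7, 44.2, 285.8]
opener 0.7 [318.0, 154.9, 43.0, 281.8]
slot 0.73 [301.4, 3.5, 209.5, 7.1]
```

View pics/w5.png

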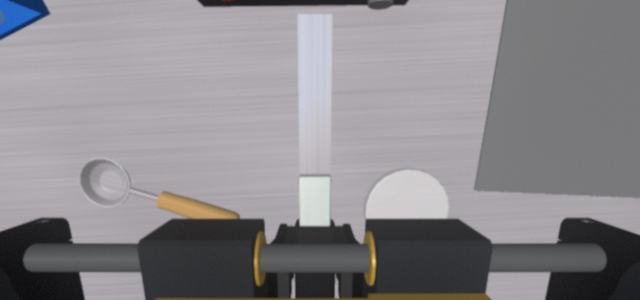

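The wrist picture shows the blade straight ahead with its tip at (315,14). The warmer's front foot runs from about (203,5) to (408,6), and the mat and dish are on the right.

```bash
python3 -c "
from h import *
np.set_printoptions(precision=4,suppress=True)
z=np.load('w5.npz');c={k:z[k] for k in z}
g=cv2.cvtColor(c['img'],cv2.COLOR_RGB2GRAY).astype(int)
for u in (210,240,270,350,400):print(u,g[:12,u])
print(g[2,190:216],g[2,396:420])
print('front foot',at(c,[(203,5.5),(300,5.5),(408,6)],0.0))
s=r.read_state();M=R.from_quat(s['eef_rot']).as_matrix()
print('exp',proj(c,s['ee_pos']+np.array([[.116,0,.005]])@M.T-0),proj(c,s['ee_pos']+np.array([[.042,0,.0]])@M.T))
t=c=None
c=cam('top')
o=r.outline_of('cover','top')[0];m=o['mask'].astype(np.uint8);cn=max(cv2.findContours(m,0,2)[0],key=cv2.contourArea)
print(o['score'],np.array(cv2.boxPoints(cv2.minAreaRect(cn))))
gg=cv2.cvtColor(c['img'],cv2.COLOR_RGB2GRAY)
cv2.imwrite('pics/t3.png',cv2.resize(c['img'][105:185,225:315,::-1],None,fx=7,fy=7,interpolation=3))
def wm(x,y,psi,pts):
  q=np.radians(psi);return np.array([[x+np.cos(q)*a-np.sin(q)*b,y+np.sin(q)*a+np.cos(q)*b,h] for a,b,h in pts])
pts=[(0,-.09,.078),(0,.09,.078),(.14,.09,.078),(.14,-.09,.078),(-.014,-.018,.078),(-.014,.018,.078),(0,-.09,0),(0,.09,0)]
for x in(.545,.55,.555):print(x,((proj(c,wm(x,.163,-2.5,pts))-[225,105])*7).round(0).tolist())
"
```

```text
210 [ 33  32  33  30  34  50  94 143 165 170 171 170]
240 [ 32  31  30  35  35  66 123 159 169 171 167 170]
270 [ 33  33  33  34  38  75 130 162 167 168 168 173]
350 [ 35  36  35  38  72 127 160 171 175 175 174 170]
400 [ 41  40  41  45  75 126 163 173 170 171 167 167]
[171 172 171 172 173 173 170 166 149 115  76  46  36  33  33  33  34  33
  33  32  33  31  31  31  30  34] [ 39  43  42  43  41  42  41  41  43  56  94 135 160 167 169 167 167 169
 169 168 167 169 168 169]
front foot [[0.5588 0.258  0.    ]
 [0.5545 0.1713 0.    ]
 [0.5497 0.0745 0.    ]]
exp [[322.5139   9.2221]] [[321.0924 170.3838]]
0.88 [[234.2185 171.0677]
 [237.4246 113.3569]
 [303.72   117.04  ]
 [300.5139 174.7508]]
0.545 [[539.0, 475.0], [75.0, 445.0], [102.0, 88.0], [563.0, 118.0], [351.0, 499.0], [258.0, 493.0], [547.0, 497.0], [113.0, 469.0]]
0.55 [[539.0, 462.0], [75.0, 432.0], [103.0, 75.0], [564.0, 105.0], [351.0, 486.0], [258.0, 480.0], [547.0, 485.0], [114.0, 457.0]]
0.555 [[540.0, 449.0], [76.0, 419.0], [103.0, 63.0], [564.0, 92.0], [352.0, 473.0], [259.0, 467.0], [547.0, 473.0], [114.0, 445.0]]
```

View pics/t3.png

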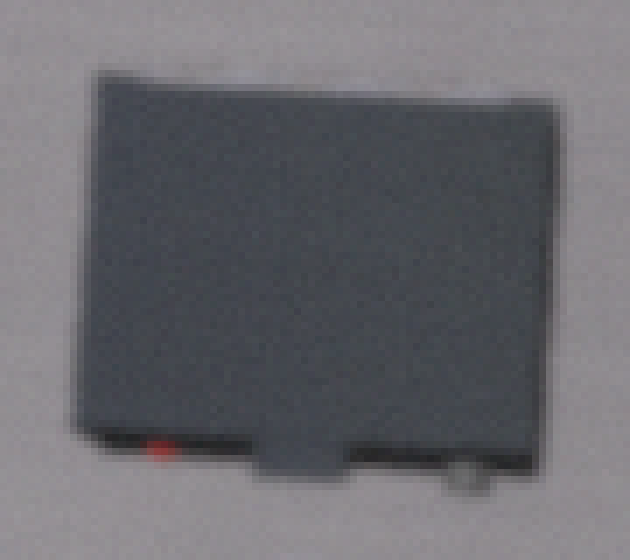

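Fitting the model puts the warmer's front face at about (0.552, 0.165) with a yaw of about -2.6°. I'm lowering the blade to notch height in front of the tab.

```bash
python3 -m pendant '[[0,-0.002,0.03,0],[0,-0.002,0.03,0],[0,-0.001,0.023,0],[0,0,0,0],[0,0,0,0]]'
python3 -c "
from h import *
go(.436,.170,-2.6)
c=cam('scene');cv2.imwrite('pics/s3.png',cv2.resize(c['img'][165:265,290:430,::-1],None,fx=5,fy=5,interpolation=3))
go(.436,.170,-2.6)"
```

```text
time: 17.5
ee_pos: [0.3865, 0.1689, 0.0704]
eef_rot: [1.0, -0.026, -0.001, 0.001]
ft_force: [0.9, 0.0, -0.2]
width: 0.0213
grip_force: 60.0
pos [0.3865 0.1689 0.0704] az -2.99 q [-1.01  0.05  0.51  2.18 -0.03  0.93 -2.11] tool shift now [ 0.0494 -0.0037 -0.0001] turn -0.0068
shift after turn [ 0.0494 -0.0033  0.    ] t 17.5
pos [0.3873 0.1695 0.0714] az -2.99 q [-1.01  0.05  0.51  2.17 -0.03  0.93 -2.11] tool shift now [ 0.0486 -0.003   0.    ] turn -0.0067
shift after turn [ 0.0486 -0.0027  0.    ] t 17.55
```

View pics/s3.png

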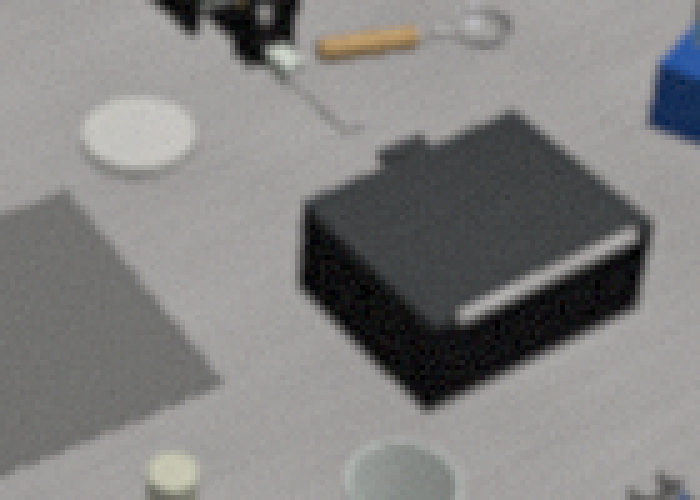

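The scene crop shows the blade, with its tip at (355,129), pointing at the tab at (405,150). I'll check its height against the prediction, then go in.

```bash
python3 -c "
from h import *
c=cam('scene')
for z in(.060,.064,.068): print(z,(proj(c,[(.3873+.116,.1695-.0055,z)])-[290,165])*5)
q=np.radians(-2.6);print('tab front',[((proj(c,[(.552-.014*np.cos(q)-b*np.sin(q),.165+.014*.045+b,.078)])-[290,165])*5).round().tolist() for b in(-.018,.018)])
go(.436,.170,-2.6)"
python3 -m pendant '[[0.005,0,0.002,-0.006],[0.008,-0.001,0,0],[0.01,-0.001,0,0],[0.01,0,0,0],[0.008,0,0,0],[0,0,0,0]]'
```

```text
0.06 [[357.01745261 136.76919058]]
0.064 [[357.35051098 132.269016  ]]
0.068 [[357.68480263 127.75271587]]
tab front [[[371.0, 151.0]], [[414.0, 133.0]]]
pos [0.3878 0.17   0.072 ] az -2.98 q [-1.01  0.05  0.51  2.17 -0.03  0.93 -2.11] tool shift now [ 0.0482 -0.0025  0.0001] turn -0.0066
shift after turn [ 0.0482 -0.0022  0.    ] t 17.6
time: 18.1
ee_pos: [0.43, 0.1697, 0.0688]
eef_rot: [1.0, -0.023, 0.001, 0.0]
ft_force: [0.8, -0.3, -0.4]
width: 0.0218
grip_force: 60.0
```

```bash
python3 -m pendant '[[0.008,0,0,0],[0.01,0,0,0],[0.01,0,0,0],[0,0,0,0],[0,0,0,0]]'; python3 -m pendant '[[0,0,-0.005,0],[0,0,-0.005,0],[0,0,-0.005,0],[0,0,-0.005,0],[0,0,0,0]]'
```

```text
time: 18.52
ee_pos: [0.4564, 0.1684, 0.0684]
eef_rot: [1.0, -0.023, 0.0, 0.0]
ft_force: [-0.3, -0.2, -1.5]
width: 0.0218
grip_force: 60.0
time: 18.93
ee_pos: [0.4561, 0.169, 0.0897]
eef_rot: [1.0, -0.023, 0.0, -0.001]
ft_force: [-0.4, -1.3, -2.8]
width: 0.0211
grip_force: 60.0
```

The force is about -2.8 N in z, so the cover is lifting. I'll follow its arc.

```bash
python3 -m pendant '[[0.001,0,-0.01,0],[0.0026,0,-0.01,0],[0.0026,0,-0.0097,0],[0.0042,0,-0.0091,0],[0.0042,0,-0.0091,0],[0.0057,0,-0.0082,0],[0.0057,0,-0.0082,0],[0,0,0,0]]'
python3 -c "
from h import *
go(.5,.17,-2.6)
c=cam('scene');cv2.imwrite('pics/s4.png',cv2.resize(c['img'][120:265,290:460,::-1],None,fx=4,fy=4,interpolation=3))
q=np.radians(-2.6)
h=np.array([.555+.14*np.cos(q),.165+.14*np.sin(q),.07])
for th in (20,25,30,35,40,45,50):
  t=np.radians(th);print(th,((proj(c,[h+[-.14*np.cos(t)*np.cos(q)-b*np.sin(q)-.008*np.sin(t)*-1*-1,-.14*np.cos(t)*np.sin(q)+b*np.cos(q),.14*np.sin(t)+.008*np.cos(t)] for b in(-.09,.09)])-[290,120])*4).round().tolist())"
```

```text
time: 19.6
ee_pos: [0.484, 0.1677, 0.1548]
eef_rot: [1.0, -0.023, 0.001, -0.001]
ft_force: [0.5, 0.8, -0.6]
width: 0.0215
grip_force: 60.0
pos [0.484  0.1677 0.1548] az -2.62 q [-0.94  0.15  0.56  1.89 -0.09  1.13 -1.96] tool shift now [ 0.0159 -0.003   0.0001] turn -0.0003
shift after turn [ 0.0159 -0.003   0.    ] t 19.6
20 [[245.0, 300.0], [420.0, 228.0]]
25 [[249.0, 292.0], [425.0, 220.0]]
30 [[253.0, 285.0], [430.0, 212.0]]
35 [[258.0, 279.0], [436.0, 206.0]]
40 [[264.0, 275.0], [443.0, 201.0]]
45 [[270.0, 271.0], [450.0, 197.0]]
50 [[277.0, 269.0], [459.0, 195.0]]
```

View pics/s4.png

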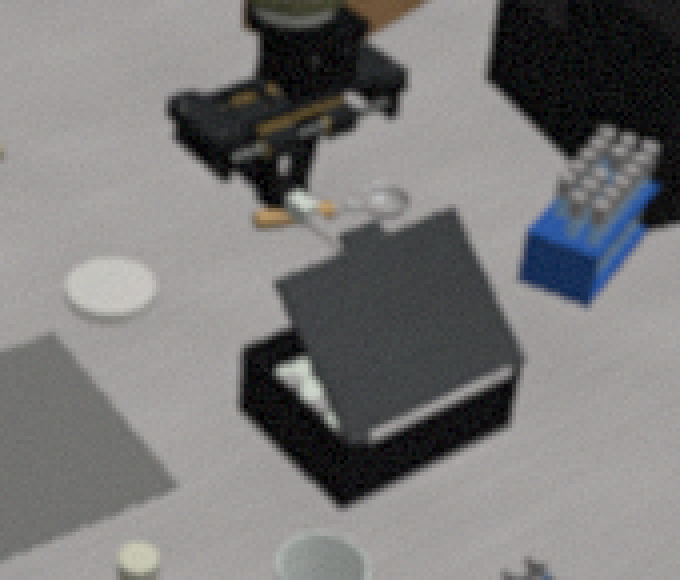

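The scene crop shows the cover at about 42°, resting on the blade at (340,240). The gripper at (285,110) is well clear of it. I'll continue the arc.

```bash
python3 -m pendant '[[0.0075,0,-0.007,0],[0.0075,0,-0.007,0],[0.0088,0,-0.0062,0],[0.0088,0,-0.0062,0],[0.01,0,-0.0046,0],[0.01,0,-0.0046,0],[0.0075,0,-0.002,0],[0.0075,0,-0.002,0]]'
python3 -m pendant '[[0.004,0,0,0],[0,0,0,0],[0,0,0,0],[0,0,0,0]]'
cat > ang.py <<'E'
from h import *
c=cam('scene'); o=r.outline_of('cover','scene')
q=np.radians(-2.6);h=np.array([.555+.14*np.cos(q),.165+.14*np.sin(q),.07])
ex=np.array([np.cos(q),np.sin(q),0]);ey=np.array([-np.sin(q),np.cos(q),0]);ez=np.array([0,0,1])
g=cv2.GaussianBlur(cv2.cvtColor(c['img'],cv2.COLOR_RGB2GRAY),(3,3),0).astype(np.uint8)
for x in o[:2]: print('mask',round(x['score'],2),np.round(x['bbox']))
m=o[0]['mask'].astype(np.uint8)
res=[]
for th in range(30,101,3):
    t=np.radians(th);u=-np.cos(t)*ex+np.sin(t)*ez;n=np.sin(t)*ex+np.cos(t)*ez
    P=[h+a*u+b*ey+k*n for a,b in((0,-.09),(.14,-.09),(.14,-.018),(.154,-.018),(.154,.018),(.14,.018),(.14,.09),(0,.09)) for k in(0,.008)]
    # dark-plate vs outside contrast: union hull polygon of plate
    w=np.zeros_like(m)
    for S in(P,):
        cv2.fillPoly(w,[cv2.convexHull(proj(c,[p for i,p in enumerate(S) if i//2 not in(2,3,4,5)]).round().astype(np.int32))],1)
        cv2.fillPoly(w,[cv2.convexHull(proj(c,S[4:12]).round().astype(np.int32))],1)
    ring=cv2.dilate(w,np.ones((7,7)))-w
    top=np.array([proj(c,[h+a*u+b*ey+.004*n])[0] for a in(.125,.135) for b in np.linspace(-.08,.08,30)]).round().astype(int)
    out=np.array([proj(c,[h+a*u+b*ey+.004*n])[0] for a in(.15,.162) for b in np.r_[np.linspace(-.08,-.025,15),np.linspace(.025,.08,15)]]).round().astype(int)
    res.append((th,round(float((w&m).sum()/max(1,(w|m).sum())),2),round(float(np.median(g[out[:,1],out[:,0]]))-float(np.median(g[top[:,1],top[:,0]])))))
print(res)
E
python3 ang.py
```

```text
time: 20.32
ee_pos: [0.55, 0.1645, 0.1925]
eef_rot: [1.0, -0.022, -0.0, 0.0]
ft_force: [-1.8, 0.5, 0.7]
width: 0.0216
grip_force: 60.0
time: 20.65
ee_pos: [0.5532, 0.1642, 0.1923]
eef_rot: [1.0, -0.023, -0.0, 0.0]
ft_force: [0.3, 0.2, -0.7]
width: 0.0219
grip_force: 60.0
mask 0.62 [398. 202.  51.  62.]
[(30, 0.58, -1), (33, 0.59, -1), (36, 0.6, -1), (39, 0.61, -1), (42, 0.62, 0), (45, 0.64, 0), (48, 0.65, 0), (51, 0.67, 1), (54, 0.69, 1), (57, 0.71, 7), (60, 0.74, 16), (63, 0.77, 34), (66, 0.79, 65), (69, 0.83, 93), (72, 0.88, 108), (75, 0.93, 110), (78, 0.94, 109), (81, 0.89, 88), (84, 0.83, 34), (87, 0.77, 14), (90, 0.71, 2), (93, 0.65, 0), (96, 0.59, 0), (99, 0.53, 2)]
```

The cover is at about 76°, by the best outline fit. I'm withdrawing the blade and carrying the opener to the mat.

```bash
python3 -m pendant '[[-0.01,0,0,0],[-0.02,0,0,0],[-0.035,0,0,0],[-0.035,0,0,0],[-0.035,0,0,0],[-0.035,0,0,0],[0,0.0375,0,0],[0,0.0375,0,0]]'; python3 -m pendant '[[0.015,0.0375,0.02,0],[0.015,0.0375,0.02,0],[0.015,0.0375,0.02,0],[0.015,0.0375,0.02,0],[0.015,0.0375,0.02,0],[0.015,0,0.01,0],[0,0,0,0],[0,0,0,0]]'; python3 ang.py; python3 -c "
from h import *
go(.47,-.1,-2.6)"
```

```text
time: 21.42
ee_pos: [0.3781, 0.0978, 0.1923]
eef_rot: [1.0, -0.019, 0.0, -0.001]
ft_force: [2.1, -1.3, -0.4]
width: 0.0213
grip_force: 60.0
time: 22.08
ee_pos: [0.4558, -0.0802, 0.0893]
eef_rot: [1.0, -0.023, -0.001, 0.001]
ft_force: [-0.2, 0.6, -0.5]
width: 0.0213
grip_force: 60.0
mask 0.72 [399. 205.  49.  59.]
[(30, 0.57, -2), (33, 0.58, -2), (36, 0.59, -2), (39, 0.61, -2), (42, 0.61, -2), (45, 0.63, -1), (48, 0.64, -1), (51, 0.67, -1), (54, 0.69, 0), (57, 0.71, 4), (60, 0.73, 13), (63, 0.76, 34), (66, 0.79, 66), (69, 0.82, 94), (72, 0.87, 108), (75, 0.92, 112), (78, 0.94, 110), (81, 0.9, 88), (84, 0.85, 34), (87, 0.79, 16), (90, 0.72, 2), (93, 0.67, 1), (96, 0.61, 1), (99, 0.54, 0)]
pos [ 0.456  -0.0792  0.0902] az -2.55 q [-0.8   0.15  0.94  2.08 -0.15  0.98 -1.39] tool shift now [ 0.0149  0.0202 -0.    ] turn 0.001
shift after turn [0.0149 0.0201 0.    ] t 22.1833
```

```bash
python3 -m pendant '[[0.015,0.018,0.02,0],[0,0,0.02,0],[0,0,0.018,0],[0,0,0.008,0],[0,0,0.005,0],[0,0,0.002,0],[0,0,0,0],[0,0,0,0]]'
```

```text
time: 22.85
ee_pos: [0.4713, -0.0983, 0.0179]
eef_rot: [1.0, -0.022, 0.001, -0.0]
ft_force: [0.3, -0.9, -1.0]
width: 0.0217
grip_force: 60.0
```

```bash
python3 -m pendant '[[0,0,0.0015,0],[0,0,0,0]]'; python3 -m pendant '[[0,0,0,0],[0,0,0,0],[0,0,0,0],[0,0,0,0],[0,0,0,0],[0,0,0,0],[0,0,0,0],[0,0,0,0]]' 0.6; python3 -m pendant '[[0,0,-0.02,0],[0,0,-0.03,0],[0,0,-0.04,0],[0,0,-0.04,0],[-0.03,0,-0.04,0],[-0.03,0,0,0],[0,0,0,0],[0,0,0,0]]'
python3 ang.py; python3 - <<'E'
from h import *
s=r.read_state();print(s['ee_pos'],s['width'],s['grip_force'])
np.set_printoptions(precision=4,suppress=True)
c=cam('wrist')
for o in r.outline_of('opener','wrist')[:2]:
    ys,xs=np.nonzero(o['mask']);print(o['score'],np.round(o['bbox']),'tip',at(c,[(xs[ys==ys.min()].mean(),ys.min())],.012))
c2=cam('scene')
for o in r.outline_of('opener','scene')[:3]:
    ys,xs=np.nonzero(o['mask']);i=xs.argmax();j=xs.argmin();print('scene',round(o['score'],2),np.round(o['bbox']),at(c2,[(xs[i],ys[i]),(xs[j],ys[j])],.012))
print('expected neck/tip/rear',proj(c2,[(.5,-.1,.012),(.587,-.104,.012),(.382,-.095,.012)]))
for t in['beaker','bottle','jar','dish','rack','scoop','tray']:
    l=r.outline_of(t,'scene');print(t,[(round(o['score'],2),np.round(o['bbox']).tolist()) for o in l[:1]])
E
```

```text
time: 23.02
ee_pos: [0.4715, -0.0984, 0.0164]
eef_rot: [1.0, -0.022, 0.001, -0.0]
ft_force: [-2.8, 1.1, 7.4]
width: 0.0214
grip_force: 60.0
time: 23.68
ee_pos: [0.4708, -0.0986, 0.0155]
eef_rot: [1.0, -0.023, -0.0, -0.0]
ft_force: [0.1, 0.2, -0.0]
width: 0.0517
grip_force: 0.0
time: 24.35
ee_pos: [0.4241, -0.0944, 0.1707]
eef_rot: [1.0, -0.022, 0.001, -0.004]
ft_force: [0.1, 0.7, 0.2]
width: 0.0518
grip_force: 0.0
mask 0.68 [398. 205.  47.  57.]
mask 0.15 [439. 174.  35.  43.]
[(30, 0.58, -2), (33, 0.59, -1), (36, 0.59, -1), (39, 0.6, -1), (42, 0.61, -1), (45, 0.63, -1), (48, 0.64, -2), (51, 0.66, 0), (54, 0.68, 0), (57, 0.7, 4), (60, 0.72, 14), (63, 0.75, 33), (66, 0.78, 66), (69, 0.81, 93), (72, 0.85, 108), (75, 0.9, 111), (78, 0.91, 110), (81, 0.89, 88), (84, 0.83, 34), (87, 0.77, 15), (90, 0.71, 2), (93, 0.65, 1), (96, 0.59, 1), (99, 0.53, 1)]
[ 0.42461418 -0.09489044  0.1698584 ] 0.05210721156330845 0.0
0.79 [319. 122.  22. 213.] tip [[ 0.5864 -0.1029  0.012 ]]
scene 0.79 [296. 229.  34.  40.] [[ 0.5776 -0.0963  0.012 ]
 [ 0.3775 -0.1003  0.012 ]]
scene 0.66 [194. 205.  58.  12.] [[ 0.2066 -0.2318  0.012 ]
 [ 0.1223 -0.4094  0.012 ]]
expected neck/tip/rear [[296.9281 232.3383]
 [310.6177 248.8204]
 [279.9801 212.1177]]
beaker [(0.66, [369.0, 272.0, 20.0, 38.0])]
bottle [(0.82, [322.0, 280.0, 21.0, 47.0])]
jar []
dish [(0.83, [318.0, 194.0, 25.0, 14.0])]
rack [(0.79, [438.0, 173.0, 37.0, 46.0])]
scoop [(0.69, [372.0, 171.0, 39.0, 9.0])]
tray [(0.55, [207.0, 301.0, 63.0, 52.0])]
```

The opener lies flat on the mat and released, with its collar at about (0.50, -0.10). The cover stands at about 77°, and the bystanders that were found are where they started. Handing in.

```bash
python3 -m pendant '[[0,0,-0.03,0],[0,0,0,0],[0,0,0,0],[0,0,0,0]]' && python3 -c "
from bench import r
print(r.close_job())"
```

```text
time: 25.33
ee_pos: [0.4244, -0.0952, 0.1998]
eef_rot: [1.0, -0.022, -0.001, -0.001]
ft_force: [-0.5, -0.3, 0.0]
width: 0.0523
grip_force: 0.0
the job is handed in; nothing more can be done
None
```

I handed the job in at about 25 s with no verdict returned: the cover stands open at about 77° and the opener lies flat and released on the mat; the first collar grip missed and was redone, and the last check saw the bystanders in place except the jar, which the network did not report.

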